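# Draw wax pearls into the pot and hold the gate lever open

## Robot

A 6-joint arm with a two-finger parallel gripper is mounted at the origin on the work surface; the furniture and walls round the work are solid. World frame = base frame: x ahead of the robot, y to its left, z up, the work surface at z = 0. Lengths are in m, angles in degrees, forces in N, time in s.
With the tool pointing down it reaches from about 0.375 to 0.75 m from the base axis. Payload 9 kg.
Tool frame: the origin (TCP) lies at the very end of the fingers, on their centre line; the grasp point (between the pads) lies 19 mm behind it; z points along the fingers, y is the line along which they close (so a half turn about z gives the same grasp; the last joint's range is limited). The gripper opens to 85 mm and grips with 20 to 120 N. Pads are 22 mm wide; open, the fingers measure 114 mm over their backs; the gripper's body (76 mm by 85 mm) begins 54 mm behind the grasp point. The pads swing forward as they close: fully open they stand 13 mm farther back than shut.
Start: joints at [-75.785, 5.964, 5.575, 89.605, 0, 77.527], TCP at [0.269, -0.536, 0.231] pointing down, gripper open.
Joint ranges: [-171.21, 171.21], [-48.23, 106.86], [-62.78, 66.21], [-105.2, 120.99], [-86.42, 89.51], [-180, 180]. Speed limits (degrees/s): [127.2, 127.2, 147.25, 180, 180, 180].

## Interface

Orientations are given as a 3x3 rotation matrix whose columns are the frame's x, y, z axes.
In Python, from bench import sensors, get_image, env gives the robot as it stands.
- The arm moves only by the shell command python3 -m pendant 'ROWS' [FORCE]. ROWS is JSON, a list of rows, each a list of 5 numbers: the opening in per cent of the stroke, from 0 (shut) to 100 (fully open), then the shift along the tool's x, y, z in m, then the turn about the tool's z in degrees. A call has exactly 8 rows; each row is the pose to reach, as a shift and turn from the pose commanded when the call began, along the tool's axes at that moment; what a row does not reach only later rows make up. A row lasts 1/12 s, in which the tool goes at most 41.7 mm and 7.16 degrees, less where a joint would pass 70% of its speed; a pose out of reach is approached as far as the arm can. A call with a gripper value outside its range is refused whole. The fingers move at their own pace and stop on an object; FORCE is the grip in N (left out, the last holds). Time passes only in rows, so rows that repeat a pose let the fingers close, or fill a call up. It gives the time, the measured TCP pose, the force, the opening and the grip force at its end, in the units of the state.
- sensors.get_state(): the state, without advancing time (a new reading comes with each control period).
- get_image(name): name is "scene" or "side" or "wrist"; returns a dict with "frame" (384x512x3 uint8, red, green, blue), "range_z" (384x512 float32, m along the optical axis (not along the pixel's ray), 0 where there is no reading), "intrinsics" (3x3 intrinsics, pixels), "dist_coeffs" ([k1, k2, p1, p2, k3] as OpenCV has them; the pictures are not rectified), "camera_from_world" (4x4, takes a point from world to camera coordinates). Camera axes: x right, y up, looking along -z (the intrinsics and any distortion apply to the point x, -y, -z); pixel columns grow to the right and rows downward; lengths in m; the calibration is good to about 2 mm. A picture is of the moment at which its call begins.
- env.finish_job(): hands the job in; it is judged then, once.
The state is a dict: "time": time; "joint_positions": joint angles; "dq": joint speeds; "tau": joint torques, N m; "ee_pos": TCP position; "tool_rot": TCP orientation; "ft_force": force on the tool from outside, world axes, zero at the start; "wrist_torque": the same for the moment, N m; "width": opening from 0.0 (shut) to 1.0 (fully open); "grip_force": force on a finger pad.
Only numpy, scipy, OpenCV 4.12 (cv2) and the standard library are available. Lean on these libraries where they do the work, as an engineer would, in place of code of your own. Each camera call takes 0.05 s, during which the arm holds its last target. There are 200 camera calls.

## Task

Stand the small wax pot on the desk with its bowl centred under the spout of the pearl dispenser and let go of it. Then swing the dispenser's sprung lever by its upright peg, clockwise as seen from above, all the way to its stop so that all five wax pearls drop into the pot, and finish while still holding the lever at its stop with the pot left standing under the spout. Do not knock the nail-polish bottles or the timer about.

Things in the scene. Friction and masses are not known exactly. Their poses are not given: they have to be found in the camera images.
- dispenser: Fixed stand with a clear upright tube (26 mm outside, top of its cap 202 mm above the desk) that holds five wax pearls in one column. Origin on the desk straight under the tube's axis; z up; its x axis points to its back, where the foot (110 mm wide, 16 mm high) and a post 16 mm thick stand, 49 to 85 mm behind the origin; its -x side, the front, is open for the pot; the lever lies on its -y side (the right as seen from the front).
- outlet (a point): Centre of the mouth of the dispenser's steel spout (28 mm outside diameter, pointing down), 62 mm above the desk: the 45 mm tall pot passes under it with 17 mm to spare.
- pivot (a point): Point on the lever's upright pivot axis, 35 mm to the -y side of the spout's axis and 80 mm above the desk. A dark pivot body, 22 mm across, hangs over it up to 113 mm.
- lever (a joint): Steel bell-crank lever about the upright axis at pivot, level with the gate under the tube, 74 to 86 mm above the desk. 0 = at rest, gate shut; grows to 0.85 rad at its fixed stop, turning clockwise as seen from above (the peg comes forward, toward the dispenser's -x side). A spring pulls it back to 0 as soon as it is let go: about 3.5 N at the peg at rest, 8 N at the stop. The gate clears the tube only from about 0.65 rad on.
- lever_peg (a point): Grip point on the lever's upright round black peg, 90 mm from the pivot axis: 12 mm diameter, its top 16 mm above this point and its steel foot 27 mm below it (this point is 110 mm above the desk). It swings with the lever. At rest it lies to the dispenser's -y side and 35 degrees toward its back, at the stop 14 degrees toward its front.
- wax_pot: Loose round steel pot with a flat floor, 86 mm outside diameter, 80 mm inside, 45 mm tall, 4 mm thick floor, about 0.14 kg, with a level black stick handle. Origin at the centre of the bowl's underside, z up. The handle runs along the pot's own -x axis, from 52 mm to 144 mm from the origin, 14 mm wide and 10 mm thick, its middle 33 mm above the desk.
- pearl_0: White round wax pearl, 18 mm diameter, 10 g; origin at its centre. Starts in the dispenser's tube, number 1 of 5 from the bottom.
- pearl_1: White round wax pearl, 18 mm diameter, 10 g; origin at its centre. Starts in the dispenser's tube, number 2 of 5 from the bottom.
- pearl_2: White round wax pearl, 18 mm diameter, 10 g; origin at its centre. Starts in the dispenser's tube, number 3 of 5 from the bottom.
- pearl_3: White round wax pearl, 18 mm diameter, 10 g; origin at its centre. Starts in the dispenser's tube, number 4 of 5 from the bottom.
- pearl_4: White round wax pearl, 18 mm diameter, 10 g; origin at its centre. Starts in the dispenser's tube, number 5 of 5 from the bottom.
- polish_a: Square nail-polish bottle, 26 x 26 x 76 mm, standing loose; origin at the centre of its underside. A bystander: leave it alone.
- polish_b: Another nail-polish bottle of the same size, standing loose; origin at the centre of its underside. A bystander: leave it alone.
- timer: White round minute timer, 62 mm diameter, 44 mm tall, standing loose; origin at the centre of its underside. A bystander: leave it alone.

How it is judged (in metres and radians):
On the way, in this order (a step that is already met when the one before it is completed fails the run):
1. the pot stands under the spout, let go, with the lever still at rest and the pearls still in the tube (horizontal distance between wax_pot and outlet below 0.022 m and height (world z) of wax_pot below 0.004 m and angle between wax_pot's own z axis and vertical below 0.08 rad and contact force between the fingers and wax_pot below 0.05 N and value of joint lever below 0.15 rad and height (world z) of each of pearl_0, pearl_1, pearl_2, pearl_3, pearl_4 above 0.075 m), for 0.2 s.
2. the lever has been swung to its stop (value of joint lever above 0.8 rad), for 0.2 s.
At the end, for the whole second after the job is handed in: The lever is held by the fingers at its stop (joint above 0.80 of 0.85 rad, at least 1 N between fingers and lever); the pot, not touched by the fingers, stands upright and still on the desk with its centre within 22 mm of the spout's axis; all five pearls lie inside the pot (value of joint lever above 0.8 rad and contact force between the fingers and lever above 1 N and contact force between the fingers and wax_pot below 0.05 N and horizontal distance between wax_pot and outlet below 0.022 m and height (world z) of wax_pot below 0.004 m and angle between wax_pot's own z axis and vertical below 0.08 rad and horizontal distance between each of pearl_0, pearl_1, pearl_2, pearl_3, pearl_4 and wax_pot below 0.04 m and height (world z) of each of pearl_0, pearl_1, pearl_2, pearl_3, pearl_4 below 0.045 m and linear speed of wax_pot below 0.03 m/s); the arm keeps its last pose, push and grip.
It fails at once if the first nail-polish bottle was shifted by more than 20 mm or tipped (distance of polish_a from where it was at the start of the episode above 0.02 m or angle between polish_a's own z axis and vertical above 0.3 rad).
It fails at once if the second nail-polish bottle was shifted by more than 20 mm or tipped (distance of polish_b from where it was at the start of the episode above 0.02 m or angle between polish_b's own z axis and vertical above 0.3 rad).
It fails at once if the timer was shifted by more than 20 mm or tipped (distance of timer from where it was at the start of the episode above 0.02 m or angle between timer's own z axis and vertical above 0.3 rad).
It also fails if it takes over 45 s, if anything falls off the work surface, if the arm or the gripper's body presses on something with over 40 N, if the wrist force passes 120 N, or if a joint passes its speed limit or range.

## Working session

There is one attempt and no reset: what is moved stays moved. The work goes in short steps, Python scripts to look and compute and a shell command to move; the robot and the scene stay as the last step left them, time stands still between calls to the robot, and variables do not carry over. Pictures are saved under pics/ and viewed, at most 10 in all, crops included, and the job is handed in when it is done.

```bash
mkdir -p pics; ls
cat > h.py <<'E'
import numpy as np,cv2
from bench import sensors,get_image,env
def cap(n,f):
    d=get_image(n); np.savez(f'pics/{f}.npz',**{k:np.array(v) for k,v in d.items()})
    cv2.imwrite(f'pics/{f}.png',d['frame'][:,:,::-1]); return d
def world(d,u,v,z=None):
    """pixel -> world: by plane z or by range"""
    K=d['intrinsics'];T=np.linalg.inv(d['camera_from_world'])
    p=cv2.undistortPoints(np.array([[[u,v]]],float),K,d['dist_coeffs'])[0,0]
    r=np.array([p[0],-p[1],-1.])
    if z is None:
        return T[:3,:3]@(r*d['range_z'][int(round(v)),int(round(u))])+T[:3,3]
    w=T[:3,:3]@r; return T[:3,3]+w*(z-T[2,3])/w[2]
def cloud(d):
    h,w=d['range_z'].shape;u,v=np.meshgrid(np.arange(w),np.arange(h))
    p=cv2.undistortPoints(np.stack([u,v],-1).reshape(-1,1,2).astype(float),d['intrinsics'],d['dist_coeffs'])[:,0]
    T=np.linalg.inv(d['camera_from_world']);r=np.c_[p[:,0],-p[:,1],-np.ones(len(p))]*d['range_z'].reshape(-1,1)
    return (r@T[:3,:3].T+T[:3,3]).reshape(h,w,3)
E
python3 - <<'E'
from h import *
a=cap('scene','s0');b=cap('side','d0')
print(sensors.get_state())
for d in(a,b):print(np.linalg.inv(d['camera_from_world']).round(3))
E
```

```text
pics
{'time': 0.1, 'joint_positions': array([-7.57872796e+01,  5.99443556e+00,  5.53159872e+00,  8.96058070e+01,
        1.00314795e-03,  7.75274050e+01]), 'dq': array([-0.03581005, -0.1073042 ,  0.1507916 ,  0.04893067, -0.0548548 ,
        0.02972136]), 'tau': array([ 4.83064709e-03, -5.58206069e+01,  5.04722464e+01,  1.30277633e-02,
       -3.60959621e-04,  1.93887564e-05]), 'ee_pos': array([ 0.26939742, -0.53577994,  0.23060868]), 'tool_rot': array([[ 8.93486560e-01,  4.49089847e-01, -2.77178733e-04],
       [ 4.49089848e-01, -8.93485842e-01,  1.16568803e-03],
       [ 2.75843385e-04, -1.16600474e-03, -9.99999282e-01]]), 'ft_force': array([ 0.3411013 , -0.00801931, -0.08960965]), 'wrist_torque': array([ 0.01255547, -0.01538141,  0.06310398]), 'grip_force': 0.0, 'width': 1.0027917409705265}
[[-0.503  0.571 -0.649 -0.004]
 [-0.864 -0.313  0.394  0.564]
 [ 0.022  0.759  0.651  0.657]
 [ 0.     0.     0.     1.   ]]
[[-0.715  0.363 -0.597 -0.04 ]
 [-0.699 -0.355  0.621  0.847]
 [ 0.014  0.862  0.508  0.621]
 [ 0.     0.     0.     1.   ]]
```

View pics/s0.png

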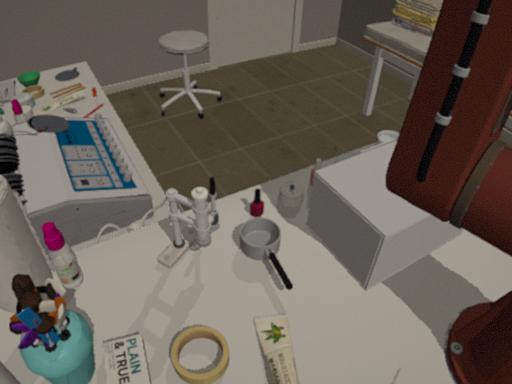

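View pics/d0.png

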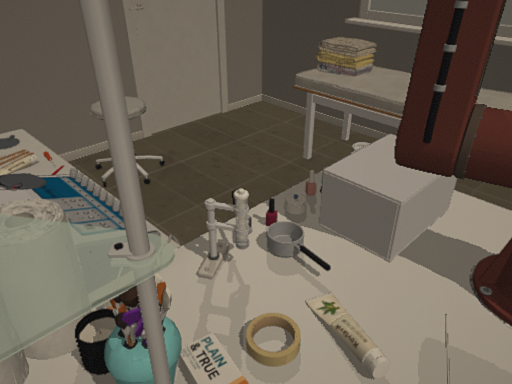

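Scene shows the dispenser at about (200,220), pot at (260,237) with its handle toward (288,285), red bottle at (257,205), timer at (290,200), and a second bottle behind at (315,172). A big grey box stands between the arm and the pot.

Run:
```python
from h import *
a=dict(np.load('pics/s0.npz'));b=dict(np.load('pics/d0.npz'))
cv2.imwrite('pics/s0c.png',cv2.resize(a['frame'][150:300,150:350,::-1],None,fx=4,fy=4,interpolation=cv2.INTER_CUBIC))
cv2.imwrite('pics/d0c.png',cv2.resize(b['frame'][150:290,190:390,::-1],None,fx=4,fy=4,interpolation=cv2.INTER_CUBIC))
# top-down max-height map, 2mm/px, x 0.2..0.9 up, y -0.5..0.5 left
P=np.r_[cloud(a).reshape(-1,3),cloud(b).reshape(-1,3)]
m=(P[:,0]>.15)&(P[:,0]<.75)&(P[:,1]>-.6)&(P[:,1]<.2)&(P[:,2]>-.02)&(P[:,2]<.3);P=P[m]
H=np.zeros((300,400));i=((.75-P[:,0])/.002).astype(int);j=((.2-P[:,1])/.002).astype(int)
np.maximum.at(H,(i.clip(0,299),j.clip(0,399)),P[:,2].clip(0.0,.22)+.01)
im=cv2.applyColorMap((H/.23*255).astype(np.uint8),cv2.COLORMAP_JET)
im=cv2.resize(im,None,fx=2,fy=2,interpolation=cv2.INTER_NEAREST)
cv2.imwrite('pics/top.png',im)
```

```text
(no output)
```

View pics/s0c.png

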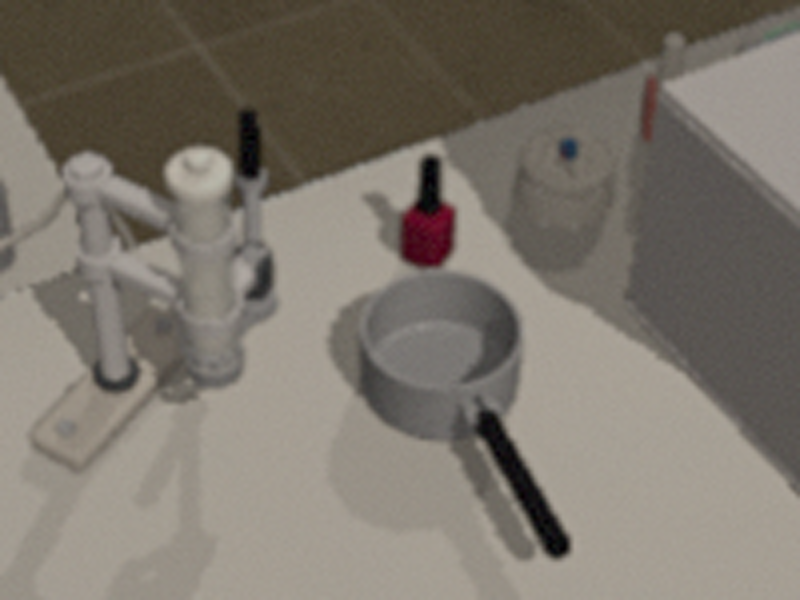

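View pics/d0c.png

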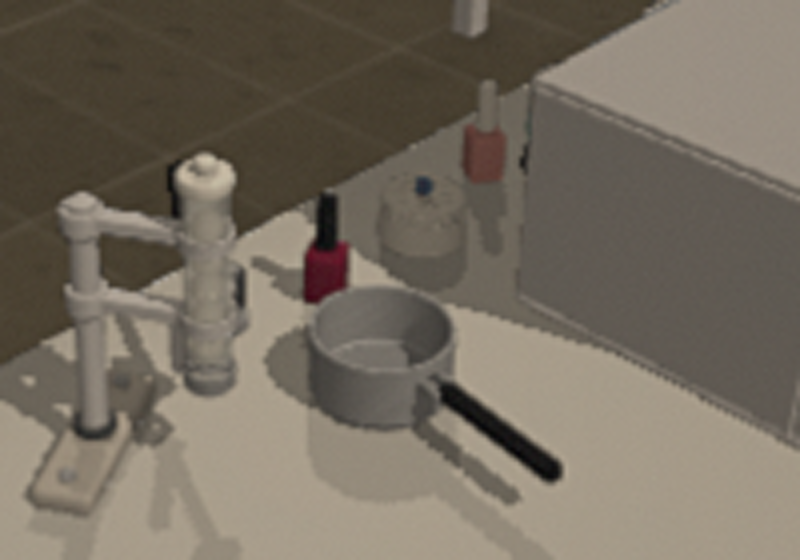

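View pics/top.png

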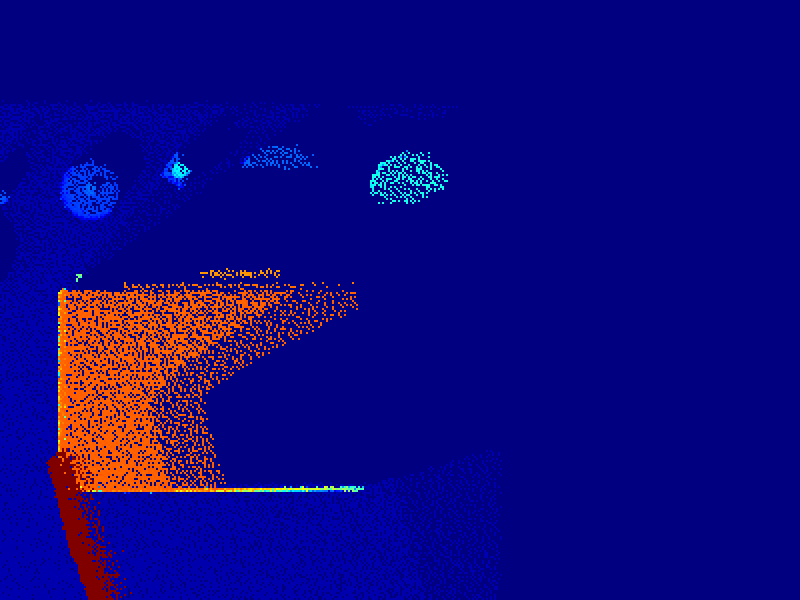

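Crops show: pot bowl and handle, dispenser with post to the left (back), tube, lever peg behind and to the right. The top map shows the box spanning x 0.26–0.46, y −0.15–0.14, 0.17 high. Now measuring.

Run:
```python
from h import *
from scipy.optimize import least_squares
a=dict(np.load('pics/s0.npz'));b=dict(np.load('pics/d0.npz'))
def S(u,v):return 150+u/4,150+v/4
def D(u,v):return 190+u/4,150+v/4
def q(n,d,uv,z):print(n,world(d,*uv,z).round(4))
q('cap S',a,S(201,153),.202);q('cap D',b,D(207,158),.202)
q('peg S',a,S(248,114),.126);q('peg D',b,D(177,163),.126)
q('potL S',a,S(361,318),.045);q('potR S',a,S(520,318),.045)
q('hend S',a,S(558,546),.036);q('hstart S',a,S(488,420),.036)
q('hend D',b,D(551,468),.036);q('hstart D',b,D(448,390),.036)
q('postbase S',a,S(115,375),.016);q('postbase D',b,D(95,428),.016)
q('posttop S',a,S(88,160),.19)
q('foot S corners',a,S(33,440),.016);q('',a,S(78,465),.016)
q('foot D corners',b,D(30,490),.016);q('',b,D(78,505),.016)
for n,d in(('S',a),('D',b)):
    P=cloud(d).reshape(-1,3)
    for nm,lo,hi in(('rim',.037,.05),):
        m=(P[:,2]>lo)&(P[:,2]<hi)&(P[:,0]>.3)&(P[:,0]<.6)&(P[:,1]>.12)&(P[:,1]<.45);Q=P[m]
        c=np.array([.45,.23])
        # robust circle r=.0415
        r=least_squares(lambda c:np.hypot(*(Q[:,:2]-c).T)-.0415,np.median(Q[:,:2],0),loss='soft_l1',f_scale=.003)
        print(n,nm,len(Q),r.x,np.median(abs(r.fun)),Q.min(0),Q.max(0))
    # tube band at z .09-.19
    m=(P[:,2]>.085)&(P[:,2]<.21)&(P[:,0]>.3)&(P[:,0]<.75)&(P[:,1]>.18)&(P[:,1]<.5)
    H,xe,ye=np.histogram2d(P[m,0],P[m,1],bins=[np.arange(.3,.75,.02),np.arange(.18,.5,.02)])
    for i,j in zip(*np.where(H>8)):print(round(xe[i],2),round(ye[j],2),int(H[i,j]),end='; ')
    print()
```

```text
cap S [0.4839 0.3701 0.202 ]
cap D [0.4816 0.3743 0.202 ]
peg S [0.5818 0.3034 0.126 ]
peg D [0.5842 0.3047 0.126 ]
potL S [0.4933 0.2851 0.045 ]
potR S [0.4529 0.2125 0.045 ]
hend S [0.3294 0.2714 0.036 ]
hstart S [0.4093 0.2594 0.036 ]
hend D [0.3296 0.2735 0.036 ]
hstart D [0.4091 0.2624 0.036 ]
postbase S [0.5435 0.4053 0.016 ]
postbase D [0.5412 0.4079 0.016 ]
posttop S [0.5165 0.4108 0.19  ]
foot S corners [0.5231 0.4589 0.016 ]
 [0.4973 0.4446 0.016 ]
foot D corners [0.5263 0.4641 0.016 ]
 [0.4995 0.4535 0.016 ]
S rim 716 [0.42905299 0.21016364] 0.04201964734917314 [0.30027966 0.13495184 0.03700968] [0.56328256 0.41288744 0.04995975]
0.46 0.36 441; 0.46 0.38 65; 0.48 0.32 19; 0.48 0.34 67; 0.48 0.36 78; 0.48 0.38 156; 0.5 0.32 21; 0.5 0.34 23; 0.5 0.36 13; 0.5 0.38 147; 0.52 0.38 104; 0.52 0.4 210; 0.54 0.38 25; 0.54 0.4 94; 0.58 0.28 10; 0.58 0.3 86; 
D rim 689 [0.41953175 0.20950883] 0.04213693194624998 [0.3002058  0.13448525 0.0370182 ] [0.56603867 0.41385073 0.04998117]
0.46 0.36 274; 0.46 0.38 140; 0.48 0.32 11; 0.48 0.34 26; 0.48 0.36 47; 0.48 0.38 233; 0.5 0.38 135; 0.52 0.38 50; 0.52 0.4 236; 0.54 0.4 98; 0.58 0.3 30;
```

Run:
```python
from h import *
from scipy.optimize import least_squares
a=dict(np.load('pics/s0.npz'));b=dict(np.load('pics/d0.npz'))
C=[cloud(a).reshape(-1,3),cloud(b).reshape(-1,3)]
def fit(nm,c0,R,r,lo,hi):
    for n,P in zip('SD',C):
        m=(P[:,2]>lo)&(P[:,2]<hi)&(np.hypot(P[:,0]-c0[0],P[:,1]-c0[1])<R);Q=P[m]
        if len(Q)<5: print(nm,n,'few');continue
        s=least_squares(lambda c:np.hypot(*(Q[:,:2]-c).T)-r,c0,loss='soft_l1',f_scale=.002)
        print(nm,n,len(Q),s.x.round(4),np.median(abs(s.fun)).round(4))
fit('tube',(.478,.374),.022,.013,.14,.155); fit('tube',(.478,.374),.022,.013,.1,.19)
fit('spout',(.478,.374),.02,.014,.062,.072)
fit('post',(.54,.405),.025,.008,.03,.10)
fit('post',(.535,.405),.025,.008,.12,.18)
fit('peg',(.588,.304),.02,.006,.09,.126)
fit('potrim',(.473,.249),.055,.0415,.039,.049)
fit('potwall',(.473,.249),.055,.043,.008,.035)
for n,P in zip('SD',C):
    for z0 in np.arange(.28,.7,.04):pass
```

```text
tube S 72 [0.4857 0.3711] 0.0011
tube D 67 [0.4852 0.3729] 0.0014
tube S 543 [0.4862 0.371 ] 0.0009
tube D 506 [0.4856 0.3728] 0.0011
spout S 45 [0.4862 0.3707] 0.0004
spout D 48 [0.4858 0.3722] 0.0005
post S 171 [0.5449 0.4046] 0.0006
post D 180 [0.5437 0.4058] 0.0006
post S 282 [0.5332 0.4023] 0.0036
post D 246 [0.5321 0.4066] 0.0038
peg S 85 [0.587  0.3035] 0.0006
peg D 28 [0.5836 0.304 ] 0.0007
potrim S 253 [0.4693 0.2522] 0.0009
potrim D 209 [0.4679 0.2529] 0.0009
potwall S 596 [0.4683 0.2521] 0.0015
potwall D 590 [0.4673 0.2526] 0.0017
```

```bash
cat >> h.py <<'E'
def go(*targets,R=None,p=None):
    s=sensors.get_state();R=s['tool_rot'] if R is None else R;p=s['ee_pos'] if p is None else p
    print('at',np.round(p,4),'yaw x',np.degrees(np.arctan2(R[1,0],R[0,0])).round(2),'j',s['joint_positions'].round(1))
    for t in targets:
        if len(t)==4: # x,y,z,yaw of tool x
            y=np.degrees(np.arctan2(R[1,0],R[0,0]));print('turn',round(y-t[3],2),end=' ')
        print(t,(R.T@(np.array(t[:3])-p)).round(4))
E
python3 -c "
from h import *
go((.45,-.25,.28,84),(.36,-.4,.28,84))"
```

```text
at [ 0.2694 -0.5358  0.2306] yaw x 26.69 j [-75.8   6.    5.5  89.6   0.   77.5]
turn -57.31 (0.45, -0.25, 0.28, 84) [ 0.2897 -0.1743 -0.0491]
turn -57.31 (0.36, -0.4, 0.28, 84) [ 0.1419 -0.0807 -0.0493]
```

```bash
python3 -m pendant '[[100,0.036,-0.022,-0.03,-7],[100,0.072,-0.044,-0.05,-14],[100,0.108,-0.065,-0.05,-21],[100,0.145,-0.087,-0.05,-28],[100,0.18,-0.11,-0.05,-35],[100,0.216,-0.13,-0.05,-42],[100,0.252,-0.152,-0.05,-49],[100,0.29,-0.174,-0.05,-56]]'; python3 -c "
from h import *
go((.47,.05,.28,139))"
```

```text
time: 0.77
ee_pos: [0.4415, -0.2631, 0.2811]
tool_rot: [[0.121, 0.993, -0.0], [0.993, -0.121, 0.0], [0.0, -0.0, -1.0]]
ft_force: [1.6, -0.9, -0.2]
width: 1.003
grip_force: 0.0
at [ 0.4415 -0.2631  0.2811] yaw x 83.02 j [-45.4  -8.   -3.1  95.    0.   51.6]
turn -55.98 (0.47, 0.05, 0.28, 139) [ 0.3143 -0.0097  0.0011]
```

```bash
python3 -m pendant '[[100,0.04,0,0,-7],[100,0.08,0,0,-14],[100,0.12,0,0,-21],[100,0.16,0,0,-28],[100,0.2,0,0,-35],[100,0.24,0,0,-42],[100,0.28,0,0,-49],[100,0.31,0,0,-56]]'; python3 -c "
from h import *
go((.43,.20,.2,172),(.36,.268,.15,172))"
```

```text
time: 1.43
ee_pos: [0.48, 0.0453, 0.2812]
tool_rot: [[-0.756, 0.655, -0.0], [0.655, 0.756, 0.0], [0.0, 0.0, -1.0]]
ft_force: [0.6, 0.7, -1.0]
width: 0.999
grip_force: 0.0
at [0.48   0.0453 0.2812] yaw x 139.1 j [-10.2 -13.6  -7.9  95.6   0.   30.7]
turn -32.9 (0.43, 0.2, 0.2, 172) [0.1391 0.0842 0.0812]
turn -32.9 (0.36, 0.268, 0.15, 172) [0.2365 0.0897 0.1313]
```

```bash
python3 -m pendant '[[100,0.04,0.02,0.02,-5],[100,0.08,0.04,0.04,-10],[100,0.12,0.06,0.07,-15],[100,0.16,0.08,0.09,-20],[100,0.2,0.085,0.12,-25],[100,0.232,0.09,0.13,-30],[100,0.232,0.09,0.13,-33],[100,0.232,0.09,0.13,-33]]'; python3 -c "
from h import *
go((.369,.2665,.2,172))
cap('wrist','w1');cap('side','d1');cap('scene','s1')
import cv2
cv2.imwrite('pics/m1.png',np.hstack([cv2.resize(cv2.imread(f'pics/{n}1.png'),(400,300)) for n in 'dw']))"
```

```text
time: 2.1
ee_pos: [0.3608, 0.2657, 0.1478]
tool_rot: [[-0.991, 0.137, -0.006], [0.137, 0.991, -0.001], [0.005, -0.001, -1.0]]
ft_force: [0.4, -0.8, 0.2]
width: 0.996
grip_force: 0.0
at [0.3608 0.2657 0.1478] yaw x 172.13 j [ 19.5 -21.  -27.9  83.4   0.1  27.4]
turn 0.13 (0.369, 0.2665, 0.2, 172) [-0.0078  0.0018 -0.0523]
```

View pics/m1.png

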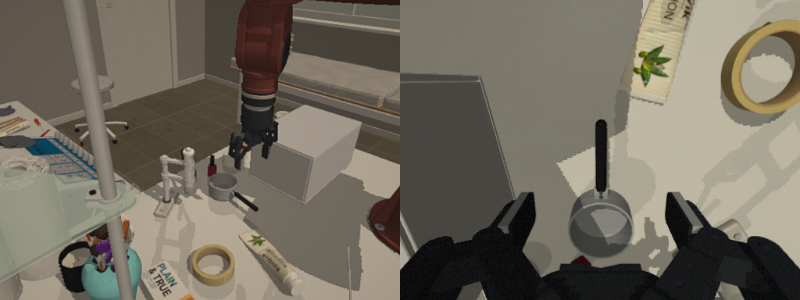

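Side view: the gripper hangs above the pot with the wrist clear of the box. Wrist view: handle from about (600,185) to (600,122), in the middle between the fingers.

Run:
```python
from h import *
w=dict(np.load('pics/w1.npz'))
k=512/400
for u,v in((200,122),(202,188)):print(world(w,u*k,v*k,.038).round(4))
go((.369,.2665,.014,172))
```

```text
[0.3286 0.2693 0.038 ]
[0.4106 0.2605 0.038 ]
at [0.3655 0.2631 0.1513] yaw x 171.7 j [ 19.  -21.  -27.5  83.4  -0.   27.3]
turn -0.3 (0.369, 0.2665, 0.014, 172) [-0.0029  0.0039  0.1373]
```

```bash
python3 -m pendant '[[60,-0.003,0.003,0.03,0],[60,-0.003,0.003,0.06,0],[60,-0.003,0.003,0.085,0],[60,-0.003,0.003,0.105,0],[60,-0.003,0.003,0.12,0],[60,-0.003,0.003,0.13,0],[60,-0.003,0.003,0.136,0],[60,-0.003,0.003,0.136,0]]' 40; python3 -m pendant '[[50,0,0,0,0],[30,0,0,0,0],[10,0,0,0,0],[0,0,0,0,0],[0,0,0,0,0],[0,0,0,0,0],[0,0,0,0,0],[0,0,0,0,0]]' 30;python3 -c "
from h import *
go((.387,.386,.024,172))
s=cap('scene','s2')
cv2.imwrite('pics/s2c.png',cv2.resize(s['frame'][150:300,150:350,::-1],None,fx=3,fy=3,interpolation=cv2.INTER_CUBIC))"
```

```text
time: 2.92
ee_pos: [0.3691, 0.265, 0.0148]
tool_rot: [[-0.989, 0.146, -0.001], [0.146, 0.989, -0.0], [0.001, -0.001, -1.0]]
ft_force: [0.1, 0.4, 0.6]
width: 0.601
grip_force: 0.0
time: 3.58
ee_pos: [0.3694, 0.2659, 0.0157]
tool_rot: [[-0.99, 0.144, 0.001], [0.144, 0.99, 0.0], [-0.001, 0.0, -1.0]]
ft_force: [1.2, 1.4, 3.8]
width: 0.154
grip_force: 32.4
at [0.3694 0.2659 0.0157] yaw x 171.7 j [ 19.2 -15.8 -37.7  68.1  -0.   27.5]
turn -0.3 (0.387, 0.386, 0.024, 172) [-1.000e-04  1.214e-01 -8.300e-03]
```

View pics/s2c.png

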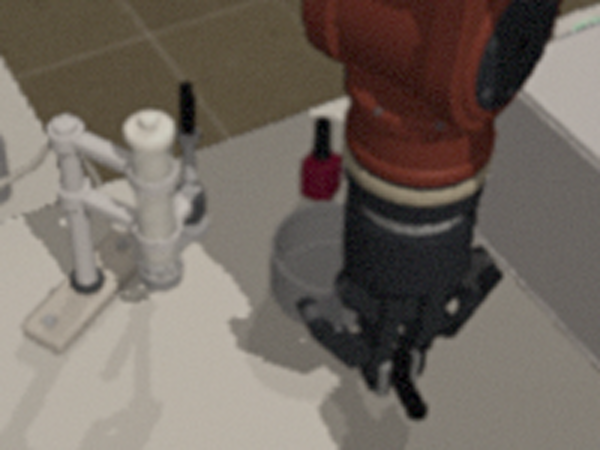

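```bash
python3 -m pendant '[[0,0,0,-0.003,0],[0,0,0,-0.006,0],[0,0,0.01,-0.006,0],[0,0,0.025,-0.006,0],[0,0,0.04,-0.006,0],[0,0,0.055,-0.006,0],[0,0,0.07,-0.006,0],[0,0,0.085,-0.006,0]]' 40; python3 -m pendant '[[0,0,0.012,0,0],[0,0,0.022,0,0],[0,0,0.03,0,0],[0,0,0.0355,0,0],[0,0,0.0355,0,0],[0,0,0.0355,0.003,0],[0,0,0.0355,0.005,0],[0,0,0.0355,0.006,0]]'
python3 - <<'E'
from h import *
from scipy.optimize import least_squares
for n in('scene','side'):
    P=cloud(cap(n,n+'3')).reshape(-1,3)
    for nm,lo,hi,r in(('rim',.039,.051,.0415),('wall',.008,.033,.043)):
        c0=(.486,.3715);m=(P[:,2]>lo)&(P[:,2]<hi)&(np.hypot(P[:,0]-c0[0],P[:,1]-c0[1])<.055);Q=P[m]
        s=least_squares(lambda c:np.hypot(*(Q[:,:2]-c).T)-r,c0,loss='soft_l1',f_scale=.002)
        print(n,nm,len(Q),s.x.round(4),np.median(abs(s.fun)).round(4))
go()
E
```

```text
time: 4.3
ee_pos: [0.3807, 0.351, 0.0207]
tool_rot: [[-0.989, 0.145, -0.001], [0.145, 0.989, -0.0], [0.001, -0.001, -1.0]]
ft_force: [0.8, -0.2, -2.9]
width: 0.158
grip_force: 40.5
time: 4.97
ee_pos: [0.3862, 0.3847, 0.0153]
tool_rot: [[-0.989, 0.145, -0.0], [0.145, 0.989, 0.0], [0.0, 0.0, -1.0]]
ft_force: [-3.9, 0.1, 7.8]
width: 0.151
grip_force: 41.6
scene rim 88 [0.4841 0.3696] 0.0009
scene wall 173 [0.4836 0.3689] 0.001
side rim 125 [0.4834 0.371 ] 0.0009
side wall 451 [0.4838 0.3703] 0.0016
at [0.3864 0.3847 0.0157] yaw x 171.67 j [ 31.1   1.  -22.3  66.7   0.   39.5]
```

Pot is centred within about 3 mm. Release and rise.

```bash
python3 -m pendant '[[20,0,0,0,0],[40,0,0,0,0],[55,0,0,0,0],[55,0,0,0,0],[55,0,0,-0.02,0],[55,0,0,-0.05,0],[55,0,0,-0.085,0],[55,0,0,-0.125,0]]' ; python3 -m pendant '[[55,0,0,-0.03,0],[55,0,0,-0.065,0],[55,0,0,-0.1,0],[55,0,0,-0.13,0],[55,0,0,-0.15,0],[55,0,0,-0.155,0],[55,0,0,-0.155,0],[55,0,0,-0.155,0]]'
python3 - <<'E'
from h import *
from scipy.optimize import least_squares
cap('wrist','w4')
for n in('scene','side'):
    P=cloud(cap(n,n+'4')).reshape(-1,3)
    for nm,lo,hi,r,c0,R in(('rim',.039,.049,.0415,(.484,.370),.055),('peg',.095,.126,.006,(.585,.303),.02)):
        m=(P[:,2]>lo)&(P[:,2]<hi)&(np.hypot(P[:,0]-c0[0],P[:,1]-c0[1])<R);Q=P[m]
        if len(Q)<5:print(n,nm,'few');continue
        s=least_squares(lambda c:np.hypot(*(Q[:,:2]-c).T)-r,c0,loss='soft_l1',f_scale=.002)
        print(n,nm,len(Q),s.x.round(4),np.median(abs(s.fun)).round(4))
go((.45,.28,.29,172),(.585,.303,.29,172))
E
```

```text
time: 5.73
ee_pos: [0.3853, 0.3841, 0.1402]
tool_rot: [[-0.989, 0.145, -0.002], [0.145, 0.989, -0.002], [0.002, -0.002, -1.0]]
ft_force: [1.3, 1.1, 0.4]
width: 0.552
grip_force: 0.0
time: 6.4
ee_pos: [0.3863, 0.3848, 0.2942]
tool_rot: [[-0.989, 0.145, -0.001], [0.145, 0.989, -0.001], [0.001, -0.001, -1.0]]
ft_force: [0.7, -0.3, -0.3]
width: 0.55
grip_force: 0.0
scene rim 232 [0.4851 0.3694] 0.0008
scene peg 70 [0.5866 0.3035] 0.0006
side rim 199 [0.4846 0.371 ] 0.0009
side peg 27 [0.5827 0.3039] 0.0009
at [0.3858 0.3846 0.2934] yaw x 171.68 j [31.1 -2.1  3.8 96.1 -0.  39.5]
turn -0.32 (0.45, 0.28, 0.29, 172) [-0.0786 -0.0942  0.0034]
turn -0.32 (0.585, 0.303, 0.29, 172) [-0.2089 -0.0519  0.0031]
```

Pot stands 2 mm from the spout's axis. Now above the peg, tool y along the peg's tangent (yaw 155).

```bash
python3 -m pendant '[[60,-0.02,-0.005,0,0],[60,-0.055,-0.013,0,3],[60,-0.09,-0.022,0,7],[60,-0.125,-0.031,0,12],[60,-0.16,-0.04,0,16.7],[60,-0.19,-0.047,0,16.7],[60,-0.209,-0.052,0,16.7],[60,-0.209,-0.052,0,16.7]]'
python3 - <<'E'
from h import *
w=cap('wrist','w5')
go((.585,.3033,.16,155),(.585,.3033,.091,155))
E
```

```text
time: 7.22
ee_pos: [0.5883, 0.3006, 0.2922]
tool_rot: [[-0.905, 0.426, -0.003], [0.426, 0.905, -0.002], [0.002, -0.003, -1.0]]
ft_force: [-0.8, -0.8, -1.1]
width: 0.602
grip_force: 0.0
at [0.5867 0.3018 0.2928] yaw x 154.85 j [15.9 18.9 26.6 98.  -0.  41. ]
turn -0.15 (0.585, 0.3033, 0.16, 155) [0.0018 0.001  0.1328]
turn -0.15 (0.585, 0.3033, 0.091, 155) [0.0017 0.0011 0.2018]
```

View pics/w5.png

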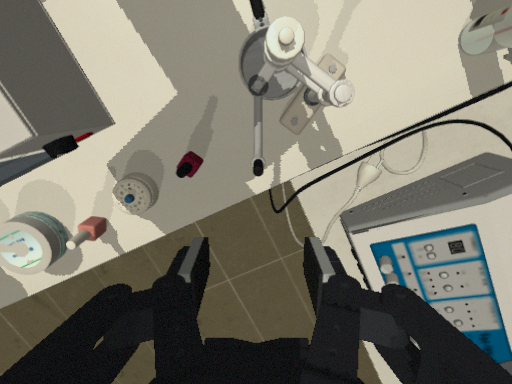

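Wrist view: peg top at about (258,163), centred between the finger pads; the pot is under the spout.

```bash
python3 - <<'E'
from h import *
w=dict(np.load('pics/w5.npz'))
print(world(w,258,164,.126), world(w,190,160,.07))
go((.585,.3033,.091,155))
E
python3 -m pendant '[[60,0.001,0.001,0.03,0],[60,0.001,0.001,0.06,0],[60,0.001,0.001,0.09,0],[60,0.001,0.001,0.115,0],[60,0.001,0.001,0.13,0],[60,0.001,0.001,0.14,0],[60,0.001,0.001,0.14,0],[60,0.001,0.001,0.14,0]]'
```

```text
[0.57722691 0.30682207 0.126     ] [0.5464954  0.22520993 0.07      ]
at [0.5867 0.3018 0.2928] yaw x 154.85 j [15.9 18.9 26.6 98.  -0.  41. ]
turn -0.15 (0.585, 0.3033, 0.091, 155) [0.0017 0.0011 0.2018]
time: 7.93
ee_pos: [0.5845, 0.3049, 0.1555]
tool_rot: [[-0.906, 0.422, -0.0], [0.422, 0.906, -0.0], [0.0, -0.0, -1.0]]
ft_force: [0.2, 0.1, 0.0]
width: 0.602
grip_force: 0.0
```

```bash
python3 -m pendant '[[60,0.001,-0.001,0.02,0],[60,0.001,-0.001,0.04,0],[60,0.001,-0.001,0.055,0],[60,0.001,-0.001,0.061,0],[60,0.001,-0.001,0.061,0],[40,0.001,-0.001,0.061,0],[20,0.001,-0.001,0.061,0],[0,0.001,-0.001,0.061,0]]' 60; python3 -m pendant '[[0,0,0,0,0],[0,0,0,0,0],[0,0,0,0,0],[0,0,0,0,0],[0,0,0,0,0],[0,0,0,0,0],[0,0,0,0,0],[0,0,0,0,0]]'
python3 - <<'E'
from h import *
s=sensors.get_state();R=s['tool_rot'];p=s['ee_pos']
piv=np.array([.5035,.3412]);r=p[:2]-piv;print(np.hypot(*r),np.degrees(np.arctan2(r[1],r[0])))
go()
for d in(6,12,18,24,30,36,42,48,51):
    a=np.radians(-25-d);b=np.radians(-25)
    dd=.09*np.array([np.cos(a)-np.cos(b),np.sin(a)-np.sin(b),0]);print(d,(R.T@dd).round(4))
E
```

```text
time: 8.6
ee_pos: [0.5847, 0.3044, 0.096]
tool_rot: [[-0.906, 0.423, 0.002], [0.423, 0.906, 0.001], [-0.002, 0.001, -1.0]]
ft_force: [-0.0, -0.5, 0.4]
width: 0.182
grip_force: 0.0
time: 9.27
ee_pos: [0.5847, 0.3042, 0.096]
tool_rot: [[-0.906, 0.423, 0.002], [0.423, 0.906, 0.0], [-0.002, 0.001, -1.0]]
ft_force: [-1.6, -1.5, 6.1]
width: 0.118
grip_force: 58.5
0.08920681938474467 -24.529111890783
at [0.5847 0.3042 0.096 ] yaw x 154.98 j [16.2 17.   3.9 76.8 -0.  41.2]
6 [ 0.0005 -0.0094 -0.    ]
12 [ 0.002  -0.0187 -0.    ]
18 [ 0.0044 -0.0278 -0.    ]
24 [ 0.0078 -0.0366 -0.0001]
30 [ 0.012  -0.045  -0.0001]
36 [ 0.0172 -0.0529 -0.0001]
42 [ 0.0231 -0.0602 -0.0001]
48 [ 0.0298 -0.0669 -0.0001]
51 [ 0.0333 -0.07   -0.0001]
```

```bash
python3 -m pendant '[[0,0,-0.0047,0,3],[0,0.0005,-0.0094,0,6],[0,0.001,-0.014,0,9],[0,0.002,-0.0187,0,12],[0,0.003,-0.0233,0,15],[0,0.0044,-0.0278,0,18],[0,0.006,-0.0322,0,21],[0,0.0078,-0.0366,0,24]]' 80; python3 -m pendant '[[0,0,-0.0047,0,3],[0,0.0005,-0.0094,0,6],[0,0.001,-0.014,0,9],[0,0.002,-0.0187,0,12],[0,0.003,-0.0233,0,15],[0,0.0044,-0.0278,0,18],[0,0.006,-0.0322,0,21],[0,0.0078,-0.0366,0,24]]'
cat > st.py <<'E'
from h import *
s=sensors.get_state();p=s['ee_pos'];r=p[:2]-np.array([.5035,.3412])
print(np.hypot(*r),np.degrees(np.arctan2(r[1],r[0])),s['ft_force'].round(1),s['grip_force'],s['width']);go()
E
python3 st.py
```

```text
time: 9.93
ee_pos: [0.5627, 0.275, 0.0961]
tool_rot: [[-0.654, 0.756, 0.004], [0.756, 0.654, 0.002], [-0.001, 0.004, -1.0]]
ft_force: [3.1, 4.7, 2.7]
width: 0.114
grip_force: 78.0
time: 10.6
ee_pos: [0.5304, 0.2569, 0.096]
tool_rot: [[-0.29, 0.957, 0.005], [0.957, 0.29, 0.002], [0.001, 0.005, -1.0]]
ft_force: [5.9, 4.1, 0.1]
width: 0.112
grip_force: 78.0
0.08851150345863475 -72.30294885205808 [5.9 4.1 0.1] 77.95999646186829 0.11159965480022681
at [0.5304 0.2569 0.096 ] yaw x 106.86 j [13.1  4.8 -9.7 75.2  0.1 86.3]
```

```bash
python3 -m pendant '[[0,0,-0.001,0,0.5],[0,0,-0.002,0,1],[0,0,-0.003,0,1],[0,0,-0.003,0,1],[0,0,-0.003,0,1],[0,0,-0.003,0,1],[0,0,-0.003,0,1],[0,0,-0.003,0,1]]'; python3 st.py
```

```text
time: 11.27
ee_pos: [0.5286, 0.2563, 0.0961]
tool_rot: [[-0.276, 0.961, 0.006], [0.961, 0.276, 0.003], [0.001, 0.007, -1.0]]
ft_force: [10.4, 5.4, -1.6]
width: 0.114
grip_force: 78.0
0.0884908111762599 -73.52997949114015 [10.4  5.4 -1.6] 78.02077889442444 0.11390233587011209
at [0.5286 0.2563 0.0961] yaw x 106.0 j [ 13.1   4.4 -10.2  75.    0.1  87.1]
```

```bash
python3 -m pendant '[[0,0,-0.001,0,0],[0,0,-0.002,0,0],[0,0,-0.002,0,0],[0,0,-0.002,0,0],[0,0,-0.002,0,0],[0,0,-0.002,0,0],[0,0,-0.002,0,0],[0,0,-0.002,0,0]]'; python3 st.py; python3 -c "
from h import *
a=cap('scene','s6')['frame'][165:275,160:270];b=cap('side','d6')['frame'][180:290,190:300]
cv2.imwrite('pics/m6.png',cv2.resize(np.hstack([a,b])[:,:,::-1],(800,400),interpolation=cv2.INTER_CUBIC))"
```

```text
time: 11.93
ee_pos: [0.5283, 0.2562, 0.0962]
tool_rot: [[-0.276, 0.961, 0.01], [0.961, 0.276, 0.004], [0.001, 0.01, -1.0]]
ft_force: [18.9, 9.1, -6.8]
width: 0.114
grip_force: 77.9
0.08848454589962867 -73.751943802213 [18.9  9.1 -6.8] 77.90986061096191 0.11372805085002231
at [0.5283 0.2562 0.0962] yaw x 106.0 j [ 13.1   4.  -10.5  74.9   0.1  87.1]
```

View pics/m6.png

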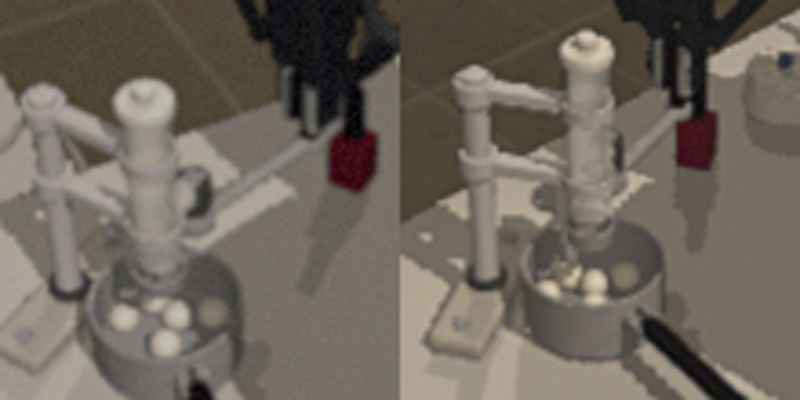

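All five pearls lie in the pot, at (122,318), (157,303), (175,313), (210,312) and (165,343) in the left half. The lever is against its stop: the force is up to 21 N with no further motion. The red bottle still stands upright.

```bash
python3 -c "
from bench import env
print(env.finish_job())"
```

```text
the job is handed in; nothing more can be done
None
```

I handed the job in at about 12 s of robot time, but `finish_job` gave no verdict, so I can't confirm a pass: the pot stands about 2 mm off the spout's axis, all five pearls were seen in it, and the gripper is holding the lever at its stop, with no contact with the bottles or timer noticed.

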